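# Index the drilling jig on by one hole

## Robot

A 7-joint arm with a two-finger parallel gripper is mounted at the origin on the work surface. World frame = base frame: x ahead of the robot, y to its left, z up, the work surface at z = 0. Lengths are in m, angles in degrees, forces in N, time in s.
With the tool pointing down it reaches from about 0.425 to 0.875 m from the base axis. Payload 4.7 kg.
Tool frame: the origin (TCP) lies at the very end of the fingers, on their centre line; the grasp point (between the pads) lies 19 mm behind it; z points along the fingers, y is the line along which they close (so a half turn about z gives the same grasp; the last joint's range is limited). The gripper opens to 87 mm and grips with 3 to 60 N. Pads are 19 mm wide; open, the fingers measure 117 mm over their backs; the gripper's body (75 mm by 190 mm) begins 51 mm behind the grasp point.
Start: joints at [65.781, 18.392, -4.016, 83.108, 1.295, 78.541, -3.26], TCP at [0.275, -0.589, 0.223] pointing down, gripper open.
Joint ranges: [-163.93, 163.93], [-17.29, 119.83], [-79.2, 71.16], [3.27, 140.29], [-89.18, 269.18], [5.43, 117.66], [-154.24, 154.24]. Speed limits (degrees/s): [147.25, 147.25, 180, 180, 180, 180, 180].

## Interface

Orientations are given as [roll, pitch, yaw] about the fixed x, y, z axes, in that order (R = Rz(yaw) Ry(pitch) Rx(roll)).
In Python, from cell import get_obs, eyes, env gives the robot as it stands.
- The arm moves only by the tool servo_tool, never from a script. Its argument "series" is a list that holds one entry, the list of rows, each a list of 7 numbers: the shift along the tool's x, y, z in units of 300 mm (1.0 is 300 mm), then the turn, a rotation vector about the tool's x, y, z in units of pi rad (1.0 is pi rad), then the opening, from 0 (shut) to 1 (fully open). In form: [[[tx, ty, tz, wx, wy, wz, gripper], ...]]. A call has 1 to 12 rows; each row is the pose to reach, as a shift and turn from the pose commanded when the call began, along the tool's axes at that moment, turning the shorter way round; what a row does not reach only later rows make up. A row lasts 1/12 s, in which the tool goes at most 41.7 mm and 7.16 degrees, less where a joint would pass 70% of its speed; a pose out of reach is approached as far as the arm can. A call with a number of a shift or a turn outside -1 to 1 is refused whole. A call with a gripper value outside its range is refused whole. The fingers move at their own pace and stop on an object; "grip_force" is the grip in N (left out, the last holds). Time passes only in rows, so rows that repeat a pose let the fingers close. It gives the time, the measured TCP pose, the force, the opening and the grip force at its end, in the units of the state.
- get_obs(): the state, without advancing time (a new reading comes with each control period).
- eyes.read_camera(name): name is "scene" or "top"; returns a dict with "frame" (420x560x3 uint8, red, green, blue), "depth" (420x560 float32, m along the optical axis (not along the pixel's ray), 0 where there is no reading), "fx", "fy", "cx", "cy" (pixels), "origin" and "rotation" of the camera in the world. Camera axes: x right, y down, z forward; pixel columns grow to the right and rows downward; lengths in m; the calibration is good to about 2 mm. A picture is of the moment at which its call begins.
- env.sign_off(): hands the job in; it is judged then, once.
The state is a dict: "time_s": time; "qpos": joint angles; "joint_velocities": joint speeds; "effort": joint torques, N m; "tool_pos": TCP position; "tool_rot": TCP orientation; "force": force on the tool from outside, world axes, zero at the start; "wrist_torque": the same for the moment, N m; "grip_width": finger opening in m; "grasp_force": force on a finger pad.
Only numpy, scipy, OpenCV 4.12 (cv2) and the standard library are available. Lean on these libraries where they do the work, as an engineer would, in place of code of your own. Each camera call takes 0.05 s, during which the arm holds its last target. There are 200 camera calls.

## Task

The flange on the drilling jig has just been drilled through the bush: index the jig on by one hole. Press the red spring plunger down out of its hole, push it round clockwise (seen from above) with the turntable to the next hole, and let it spring fully up in that hole, so that the table is locked again. Only press and push: do not take the knob between the fingers, do not turn the table the wrong way or past that hole, and leave everything else on the bench where it is.

Things in the scene. Friction and masses are not known exactly. Their poses are not given: they have to be found in the camera images.
- jig: Indexing drill jig bolted to the bench: round green base 292 mm across (four small lugs reach 170 mm from the axis), on it a flat steel index ring 270 mm across, top 50.5 mm above the bench. The ring has a circle, 110 mm from the turning axis, of eight black round holes 25 mm across, 45 degrees apart, joined by a narrow black slot. Origin: on the turning axis at bench height, z up.
- turn_axis (a point): point on the vertical turning axis at the level of the index ring's top, fixed to the jig; same axes as the jig
- flange_top (a point): centre of the aluminium flange being drilled (132 mm across, top face 81 mm above the bench), clamped on the dark steel turntable (156 mm across); its hub and nut in the middle rise to 116 mm. The point is on the turning axis at 81 mm. It turns with the table.
- bush_top (a point): top of the steel drill bush (30 mm across) over the flange, 147 mm above the bench and 50 mm from the axis. It is held by a fixed green bracket of the jig: an arm 34 mm wide runs from it straight out, away from the axis (underside 122 mm), to a column 172 mm from the axis.
- knob_top (a point): Place to press: centre of the dished top of the red plunger knob, 52 mm across; the flat dish is 44 mm across, its rim 4 mm higher. The knob stands on a dark arm (top 66 to 78 mm high) of the turntable, 110 mm from the turning axis, and goes round with it. The point is 110 mm above the bench when the plunger is up and sinks as it is pressed. Nothing stands within 15 mm of the knob's side.
- next_hole (a point): centre of the hole in the index ring that the plunger must lock into (the next one clockwise), at the level of the ring's top, 110 mm from the axis, fixed to the jig. At the end the knob stands straight above it.
- plunger (a joint): How far the plunger is pressed down, m: 0 up, 0.022 bottom stop. Its spring pushes back with about 6 N at the start, 12 N at 17 mm. It is free of the ring from 14 mm down (17 mm is a good depth); let go between two holes it stays about 14 mm down. Let go within about 5 mm of a hole's centre it springs up and pulls the table true.
- turntable (a joint): angle of the turntable, rad: 0 at the start hole, grows clockwise seen from above; the next hole is at 0.785 (45 degrees). The lock has about 0.02 rad of play; unlocked, the table turns with 1 to 3 N at the knob and stays where it is left.
- drill: blue and black cordless drill standing on its battery, 230 mm long, 210 mm high, loose; origin under the battery's middle
- oil: black and yellow oil bottle, 52 mm across, 125 mm high, loose, standing near the jig; origin under its centre
- punch: steel centre punch, 12 mm thick and 111 mm long, lying loose near the jig; origin near its middle, x along it
- brush: hand brush 200 mm long lying loose; origin at its middle, x along it
- done_flange: finished aluminium flange lying loose, 132 mm across, 22 mm high; origin under its centre
- hammer: hammer 260 mm long lying loose; origin under its middle, x along the handle to the head
- wrench: wrench 180 mm long lying loose; origin under its middle, x along it

How it is judged:
By the outcome, as a careful person would: the job done as asked, in the order asked, and still so for the second after the job is handed in, with the robot touching nothing.
It also fails if it takes over 38 s, if anything falls off the work surface, if the arm or the gripper's body presses on something with over 40 N, if the wrist force passes 120 N, or if a joint passes its speed limit or range.

## Working session

There is one attempt and no reset: what is moved stays moved. The work goes in short steps, Python scripts to look and compute and a tool call to move; the robot and the scene stay as the last step left them, time stands still between calls to the robot, and variables do not carry over. Pictures are saved under pics/ and viewed, at most 10 in all, crops included, and the job is handed in when it is done.

Besides the shell and the picture viewer there is one more tool, called after "Request:" as name([rows], argument=value, ...), one row to a line, values as JSON. servo_tool: Moves the arm, as the interface text tells. Shifts and turns lie within -1 to 1; 1 stands for 300 mm of shift or pi rad of turn. Its arguments: {"type":"object","properties":{"series":{"type":"array"},"grip_force":{"type":"number"}},"required":["series"]}

```bash
mkdir -p pics; ls; python3 - <<'E'
from cell import get_obs, eyes, env
import cv2,numpy as np
o=get_obs();print(o)
for n in("scene","top"):
    c=eyes.read_camera(n);np.savez(n+"0.npz",**c)
    cv2.imwrite(f"pics/{n}0.png",c["frame"][:,:,::-1]);print(n,c["fx"],c["cx"],c["cy"],c["origin"],c["rotation"])
E
```

```text
pics
{'time_s': 0.0, 'qpos': array([65.78379506, 18.44038465, -4.01593465, 83.17251313,  1.29562883,
       78.54101644, -3.26004234]), 'joint_velocities': array([ 0.00167943, -0.11203169,  0.00591018,  0.00471488, -0.02534965,
        0.05287105,  0.03221968]), 'effort': array([-9.28969166e-04, -4.91285312e+01, -4.04507238e-01, -3.12526023e+01,
       -6.41303463e-02,  4.35921131e-02,  1.64976359e-04]), 'tool_pos': array([ 0.27467675, -0.58851929,  0.22146748]), 'tool_rot': array([-1.79891363e+02,  6.12022659e-03,  2.50263733e+01]), 'force': array([ 0.32783693, -0.59887375, -0.91571128]), 'wrist_torque': array([-0.01061375,  0.00781003,  0.0316159 ]), 'grasp_force': 0.0, 'grip_width': 0.08728401046171}
scene 403.30504781276903 278.4344350857526 211.32591953206213 [ 1.15090266 -0.43780261  1.18154947] [-145.00247835    0.65019158   53.99050269]
top 456.3686834816097 281.47011299976623 206.7700928478086 [0.33975182 0.02134664 1.33306952] [-170.44510961   -1.32138346  -89.32732883]
```

View pics/top0.png

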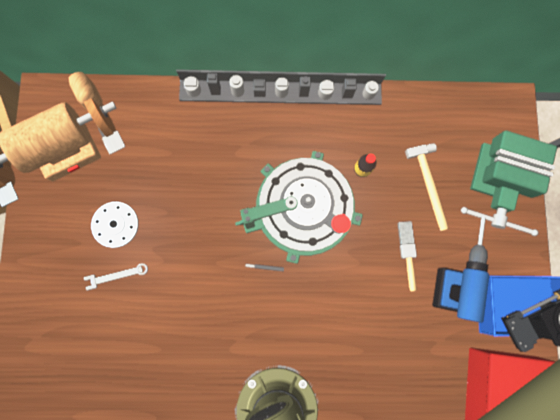

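View pics/scene0.png

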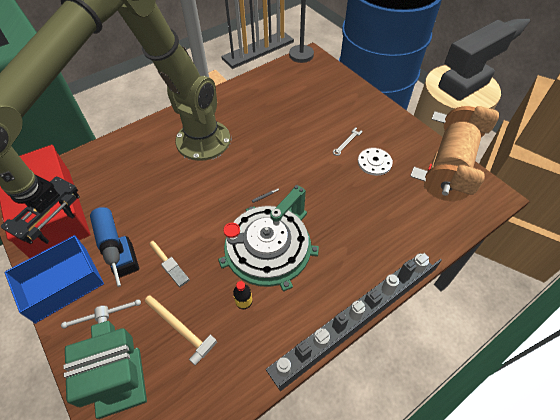

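The top view shows the jig axis near px (307,203), the red knob at (341,224), the bracket to the left at (250,215) and the oil bottle at (366,165). Clockwise takes the knob to the image bottom, towards the robot base and away from the bracket.

```bash
cat > h.py <<'E'
import numpy as np,cv2
from scipy.spatial.transform import Rotation as R
def ray(c,uv,z):
    uv=np.atleast_2d(uv).astype(float)
    d=np.c_[(uv[:,0]-c["cx"])/c["fx"],(uv[:,1]-c["cy"])/c["fy"],np.ones(len(uv))]
    d=d@R.from_euler("xyz",c["rotation"],degrees=True).as_matrix().T
    o=np.asarray(c["origin"]);return o+d*((z-o[2])/d[:,2])[:,None]
def red(c,box,z):
    f=c["frame"].astype(int);m=((f[...,0]>130)&(f[...,1]<90)&(f[...,2]<90)).astype(np.uint8)
    k=np.zeros_like(m);x0,x1,y0,y1=box;k[y0:y1,x0:x1]=m[y0:y1,x0:x1]
    cs,_=cv2.findContours(k,cv2.RETR_EXTERNAL,cv2.CHAIN_APPROX_NONE);p=max(cs,key=cv2.contourArea)[:,0]
    return p,ray(c,p,z)
E
python3 - <<'E'
from h import *
from cell import get_obs
for n,box,jb in(("top",(300,365,195,260),(245,375,145,265)),("scene",(215,250,215,250),(220,320,200,285))):
    c=dict(np.load(n+"0.npz"));p,w=red(c,box,.114)
    (u,v),r=cv2.minEnclosingCircle(p.astype(np.float32))
    print(n,"red px",u,v,r,"min/max",p.min(0),p.max(0),"ctr",ray(c,(u,v),.112))
    d=c["depth"];print("depth at knob",d[int(v),int(u)])
    g=c["frame"].max(2);x0,x1,y0,y1=jb
    k=np.zeros_like(g);k[y0:y1,x0:x1]=(g[y0:y1,x0:x1]<60)*255
    k=cv2.morphologyEx(k,cv2.MORPH_OPEN,np.ones((3,3),np.uint8)) 
    nn,_,st,ce=cv2.connectedComponentsWithStats(k)
    for s,q in zip(st[1:],ce[1:]):
        print(s[2:],q.round(1),ray(c,q,.0505)[0].round(4))
E
```

```text
Traceback (most recent call last):
  File "h.py", line 11, in red
    cs,_=cv2.findContours(k,cv2.RETR_EXTERNAL,cv2.CHAIN_APPROX_NONE);p=max(cs,key=cv2.contourArea)[:,0]
                                                                       ~~~^^^^^^^^^^^^^^^^^^^^^^^^
ValueError: max() iterable argument is empty
```

```bash
python3 -c "
import cv2
a=cv2.imread('pics/top0.png')[140:270,230:380];b=cv2.imread('pics/scene0.png')[180:300,210:330]
a=cv2.resize(a,None,fx=2.7,fy=2.7,interpolation=2);b=cv2.resize(b,(390,351),interpolation=2)
import numpy as np
cv2.imwrite('pics/z.png',np.hstack([a[:351],b]))"
```

```text
(no output)
```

View pics/z.png

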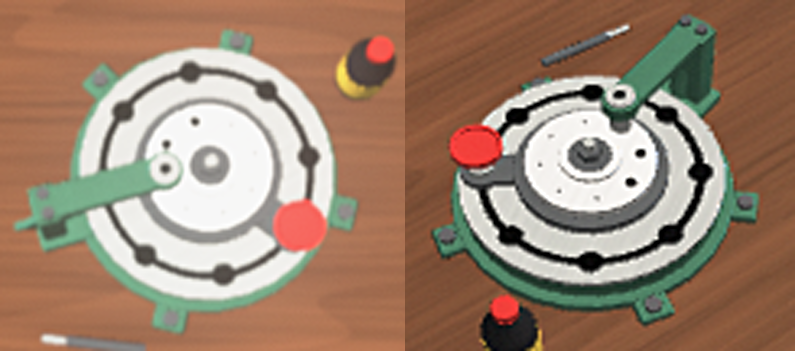

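The crop shows the knob at about px (341,224) in top, holes visible as dark discs on the slot circle; the next hole is at top px (313,241). The top picture is paler, so I need looser thresholds.

```bash
python3 - <<'E'
s=open('h.py').read()
s=s.replace("m=((f[...,0]>130)&(f[...,1]<90)&(f[...,2]<90))","m=((f[...,0]>150)&(f[...,0]-f[...,1]>100)&(abs(f[...,1]-f[...,2])<40))")
open('h.py','w').write(s)
E
python3 - <<'E'
from h import *
from scipy.optimize import least_squares
for n,box,jb,ker in(("top",(300,365,195,260),(245,375,145,265),5),("scene",(215,250,215,250),(220,320,200,285),3)):
    c=dict(np.load(n+"0.npz"));p,w=red(c,box,.114)
    (u,v),r=cv2.minEnclosingCircle(p.astype(np.float32))
    print(n,"red px",u,v,r,"min/max",p.min(0),p.max(0),"ctr",ray(c,(u,v),.112)[0].round(4), "depth",c["depth"][int(v),int(u)])
    x0,x1,y0,y1=jb
    g=c["frame"].max(2)
    k=np.zeros_like(g);k[y0:y1,x0:x1]=(g[y0:y1,x0:x1]<(95 if n=="top" else 60))*255
    k=cv2.morphologyEx(k,cv2.MORPH_OPEN,cv2.getStructuringElement(cv2.MORPH_ELLIPSE,(ker,ker)))
    nn,_,st,ce=cv2.connectedComponentsWithStats(k)
    for s,q in zip(st[1:],ce[1:]): print(s[2:],q.round(1),ray(c,q,.0505)[0,:2].round(4))
E
```

```text
top red px 340.6944580078125 223.15277099609375 9.731483459472656 min/max [331 214] [350 232] ctr [ 0.5032 -0.1652  0.112 ] depth 1.2352245
[ 15  14 128] [365.1 165.5] [ 0.6814 -0.2475]
[ 6  6 26] [300.4 166.3] [ 0.6756 -0.0591]
[ 6  5 22] [328.5 173. ] [ 0.6572 -0.1406]
[ 6  6 28] [275.5 180.5] [0.6324 0.0124]
[ 5  6 22] [344.  197.5] [ 0.5858 -0.1849]
[ 5  5 17] [249. 225.] [0.5023 0.0855]
[ 6  6 28] [283.5 234.5] [ 0.4768 -0.0124]
[ 6  6 28] [312.5 241.5] [ 0.4581 -0.0944]
scene red px 231.3000030517578 229.5 8.09577465057373 min/max [224 223] [239 236] ctr [ 0.5063 -0.1675  0.112 ] depth 1.2735759
[ 7  5 27] [267.4 211. ] [ 0.4791 -0.0123]
[ 8  7 34] [243.7 219.5] [ 0.4603 -0.0969]
[ 7  5 28] [290.2 218.8] [0.5514 0.0313]
[3 3 5] [278. 219.] [ 0.5275 -0.0024]
[ 5  6 13] [296.1 225.5] [0.5844 0.0309]
[ 18  35 122] [296.1 248.7] [ 0.6551 -0.023 ]
[13 17 61] [239.4 256.4] [ 0.5706 -0.1852]
[10  6 20] [250.2 265.5] [ 0.6178 -0.1754]
[10  7 43] [266.5 268.9] [ 0.6578 -0.1412]
[3 3 5] [287. 274.] [ 0.7095 -0.1002]
[3 3 5] [254. 277.] [ 0.6575 -0.188 ]
[3 3 5] [258. 278.] [ 0.6676 -0.18  ]
[3 3 5] [276. 278.] [ 0.7003 -0.1354]
```

Request:
servo_tool([
  [[0,0,-0.14,0,0,0,0],[0,0,-0.28,0,0,0,0],[0,0,-0.36,0,0,0,0],[0.08,-0.06,-0.36,0,0,0,0],[0.18,-0.14,-0.36,0,0,0,0],[0.28,-0.22,-0.36,0,0,0,0],[0.38,-0.29,-0.36,0,0,0,0],[0.48,-0.36,-0.36,0,0,0,0],[0.58,-0.43,-0.36,0,0,0,0],[0.68,-0.5,-0.36,0,0,0,0],[0.74,-0.54,-0.36,0,0,0,0],[0.74,-0.54,-0.36,0,0,0,0]],
], grip_force=20)

```text
time_s: 1.1
tool_pos: [0.4114, -0.342, 0.3307]
tool_rot: [-179.9, -0.1, 25.6]
force: [0.7, 0.9, 0.4]
grip_width: 0.0149
grasp_force: 0.0
```

Request:
servo_tool([
  [[0.08,-0.06,0,0,0,0,0],[0.19,-0.14,0,0,0,0,0],[0.3,-0.23,0,0,0,0,0],[0.4,-0.31,0,0,0,0,0],[0.49,-0.38,0,0,0,0,0],[0.525,-0.4,0.05,0,0,0,0],[0.525,-0.4,0.17,0,0,0,0],[0.525,-0.4,0.29,0,0,0,0],[0.525,-0.4,0.41,0,0,0,0],[0.525,-0.4,0.52,0,0,0,0],[0.525,-0.4,0.58,0,0,0,0],[0.525,-0.4,0.6,0,0,0,0]],
])

```text
time_s: 2.1
tool_pos: [0.4965, -0.1729, 0.1463]
tool_rot: [-179.7, 0.3, 25.0]
force: [-0.2, 0.2, 0.9]
grip_width: 0.0002
grasp_force: 0.0
```

```bash
cat > look.py <<'E'
import sys
from h import *
from cell import get_obs,eyes
i=sys.argv[1];o=get_obs();print(o["time_s"],o["tool_pos"].round(4),o["tool_rot"].round(2),o["force"].round(1),o["grip_width"])
im=[]
for n,b in(("top",(230,380,140,270)),("scene",(200,330,180,292))):
    c=eyes.read_camera(n);np.savez(n+i+".npz",**c)
    im.append(cv2.resize(c["frame"][b[2]:b[3],b[0]:b[1],::-1],(400,346),interpolation=2))
cv2.imwrite(f"pics/l{i}.png",np.hstack(im))
E
python3 look.py 1
```

```text
2.1 [ 0.4965 -0.1729  0.1463] [-179.71    0.3    24.98] [-0.2  0.2  0.9] 0.0002018632688790959
```

View pics/l1.png

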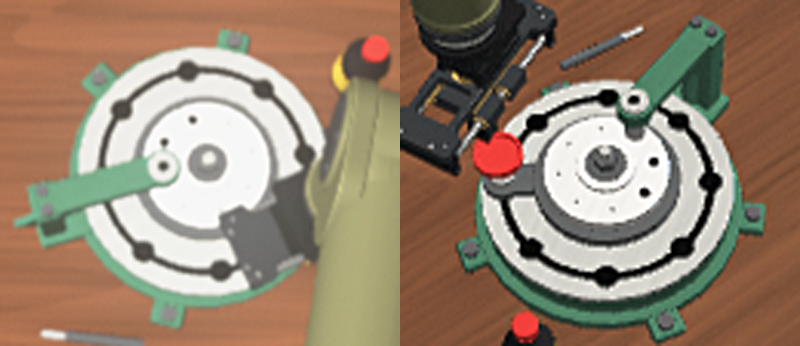

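The scene crop shows the gripper's dark fingers ending just above/behind the red knob (crop px 480,135), and the jig undisturbed. I'll settle before correcting.

Request:
servo_tool([
  [[0,0,0,0,0,0,0],[0,0,0,0,0,0,0],[0,0,0,0,0,0,0]],
])

```text
time_s: 2.45
tool_pos: [0.5007, -0.1734, 0.1523]
tool_rot: [179.9, -0.1, 25.0]
force: [-0.3, -0.3, -0.2]
grip_width: -0.0
grasp_force: 0.0
```

```bash
python3 - <<'E'
from h import *
from cell import eyes,get_obs
o=get_obs();t=o["tool_pos"];print(t)
c=eyes.read_camera("scene")
def pj(p):
    q=R.from_euler("xyz",c["rotation"],degrees=True).as_matrix().T@(np.array(p)-c["origin"]);return c["fx"]*q[0]/q[2]+c["cx"],c["fy"]*q[1]/q[2]+c["cy"]
f=cv2.resize(c["frame"][190:260,190:290,::-1],None,fx=7,fy=7,interpolation=2)
u,v=pj(t);cv2.circle(f,(int((u-190)*7),int((v-190)*7)),5,(255,255,0),2)
u,v=pj((.503,-.166,.114));cv2.circle(f,(int((u-190)*7),int((v-190)*7)),5,(0,255,0),2)
cv2.imwrite("pics/s2.png",f)
E
```

```text
[ 0.50065709 -0.17343407  0.15232235]
```

View pics/s2.png

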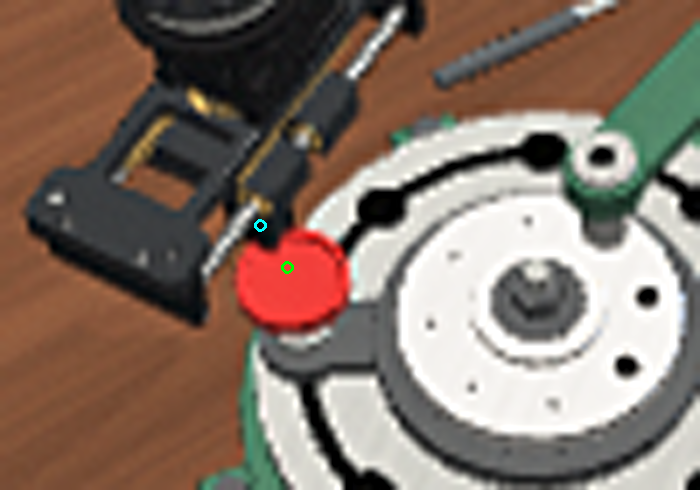

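The cropped scene shows the finger tips (px ~270,240) just above the knob dish (centre ~293,275), consistent with the numbers to within 2–3 mm. Centre and press.

Request:
servo_tool([
  [[0.017,-0.019,0.03,0,0,0,0],[0.017,-0.019,0.07,0,0,0,0],[0.017,-0.019,0.11,0,0,0,0],[0.017,-0.019,0.13,0,0,0,0],[0.017,-0.019,0.145,0,0,0,0],[0.017,-0.019,0.16,0,0,0,0],[0.017,-0.019,0.17,0,0,0,0],[0.017,-0.019,0.17,0,0,0,0],[0.017,-0.019,0.17,0,0,0,0]],
])

```text
time_s: 3.25
tool_pos: [0.5025, -0.1664, 0.1005]
tool_rot: [179.9, -0.0, 25.0]
force: [-1.7, 0.4, 9.4]
grip_width: 0.0004
grasp_force: 4.6
```

Force 9.4 N at 9.5 mm down matches the spring, so the tip is seated in the dish. Press to ~17 mm and work out the arc.

Request:
servo_tool([
  [[0,0,0.012,0,0,0,0],[0,0,0.027,0,0,0,0],[0,0,0.027,0,0,0,0],[0,0,0.027,0,0,0,0]],
])

```text
time_s: 3.58
tool_pos: [0.5031, -0.1667, 0.0931]
tool_rot: [179.8, -0.1, 25.0]
force: [-1.7, -0.8, 11.5]
grip_width: 0.0005
grasp_force: 5.8
```

```bash
python3 - <<'E'
import numpy as np
from cell import get_obs
o=get_obs();t=o["tool_pos"];print(t,o["force"],o["tool_rot"])
y=np.radians(o["tool_rot"][2]);A=np.array([.5675,-.0767])
d=t[:2]-A;r=np.hypot(*d);a=np.arctan2(d[1],d[0]);print(r,np.degrees(a))
for p in range(3,49,3):
    w=A+r*np.array([np.cos(a-np.radians(p)),np.sin(a-np.radians(p))]);e=w-t[:2]
    print(p,w.round(4),((e@[np.cos(y),np.sin(y)])/.3).round(3),((e@[np.sin(y),-np.cos(y)])/.3).round(3))
E
```

```text
[ 0.50308312 -0.16670787  0.093079  ] [-1.67805856 -0.81402501 11.52162047] [ 1.79828736e+02 -8.89376321e-02  2.50117072e+01]
0.11068400897714067 -125.59056099546501
3 [ 0.4985 -0.1632] -0.009 -0.017
6 [ 0.494  -0.1595] -0.017 -0.035
9 [ 0.4898 -0.1555] -0.024 -0.053
12 [ 0.4858 -0.1513] -0.031 -0.071
15 [ 0.482 -0.147] -0.036 -0.089
18 [ 0.4784 -0.1424] -0.04 -0.108
21 [ 0.4751 -0.1376] -0.044 -0.127
24 [ 0.472  -0.1327] -0.046 -0.146
27 [ 0.4692 -0.1277] -0.047 -0.166
30 [ 0.4667 -0.1224] -0.047 -0.185
33 [ 0.4645 -0.1171] -0.047 -0.204
36 [ 0.4625 -0.1117] -0.045 -0.224
39 [ 0.4608 -0.1061] -0.042 -0.243
42 [ 0.4594 -0.1005] -0.039 -0.262
45 [ 0.4583 -0.0948] -0.034 -0.28
48 [ 0.4575 -0.0891] -0.028 -0.299
```

Request:
servo_tool([
  [[-0.009,-0.017,0,0,0,0,0],[-0.017,-0.035,0,0,0,0,0],[-0.024,-0.053,0,0,0,0,0],[-0.031,-0.071,0,0,0,0,0],[-0.036,-0.089,0,0,0,0,0],[-0.04,-0.108,0,0,0,0,0],[-0.044,-0.127,0,0,0,0,0],[-0.046,-0.146,0,0,0,0,0],[-0.047,-0.166,0,0,0,0,0],[-0.047,-0.185,0,0,0,0,0],[-0.047,-0.204,0,0,0,0,0],[-0.047,-0.204,0,0,0,0,0]],
])

```text
time_s: 4.58
tool_pos: [0.465, -0.116, 0.0935]
tool_rot: [179.8, -0.2, 25.1]
force: [0.2, 0.6, 11.7]
grip_width: 0.0008
grasp_force: 5.7
```

```bash
sed -i 's/^import sys/import sys/' look.py; python3 look.py 3; python3 - <<'E'
from h import *
for n,b in(("scene",(200,290,190,270)),):
    c=dict(np.load(n+"3.npz"));p,_=red(c,b,.1);(u,v),r=cv2.minEnclosingCircle(p.astype(np.float32));print(p.min(0),p.max(0),u,v,r,ray(c,(u,v),.095))
E
```

```text
4.5833 [ 0.465  -0.116   0.0935] [179.81  -0.19  25.06] [ 0.2  0.6 11.7] 0.000782539501491394
[233 213] [245 224] 239.0 219.0 7.211202621459961 [[ 0.47668516 -0.12147954  0.095     ]]
```

View pics/l3.png

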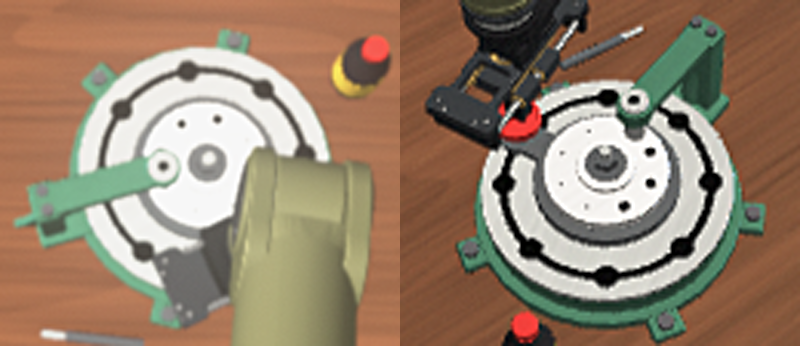

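The knob followed (scene crop px 520,120), about 33° round, still pressed with 11.7 N. Finish the arc.

Request:
servo_tool([
  [[0.001,-0.018,0,0,0,0,0],[0.003,-0.037,0,0,0,0,0],[0.006,-0.055,0,0,0,0,0],[0.01,-0.072,0,0,0,0,0],[0.01,-0.072,0,0,0,0,0],[0.01,-0.072,0,0,0,0,0]],
])

```text
time_s: 5.18
tool_pos: [0.4592, -0.0954, 0.0936]
tool_rot: [179.8, -0.2, 25.1]
force: [0.7, 0.1, 10.8]
grip_width: 0.0003
grasp_force: 5.7
```

```bash
python3 look.py 4; python3 - <<'E'
from h import *
A=np.array([.5675,-.0767])
for n,b in(("scene",(200,290,190,270)),):
  for i,z in(("0",.11),("3",.093),("4",.093)):
    c=dict(np.load(n+i+".npz"));p,w=red(c,b,z+.004)
    # flange small holes: dark blobs on the flange face
    k=(c["frame"].max(2)<110).astype(np.uint8);nn,_,st,ce=cv2.connectedComponentsWithStats(k)
    for s,q in zip(st[1:],ce[1:]):
        if s[4]<20 and s[4]>1:
            e=ray(c,q,.081)[0,:2]-A-[.0015,0]
            if .035<np.hypot(*e)<.06:print(i,s[4],np.hypot(*e).round(4),np.degrees(np.arctan2(e[1],e[0])).round(1))
E
```

```text
5.1833 [ 0.4592 -0.0954  0.0936] [179.8   -0.24  25.06] [ 0.7  0.1 10.8] 0.00030776307963102407
0 7 0.0495 62.6
0 7 0.0493 16.8
3 6 0.0499 77.3
3 7 0.0494 31.6
3 8 0.0498 -14.2
4 6 0.0494 65.1
4 8 0.0491 20.4
4 8 0.0498 -25.0
```

View pics/l4.png

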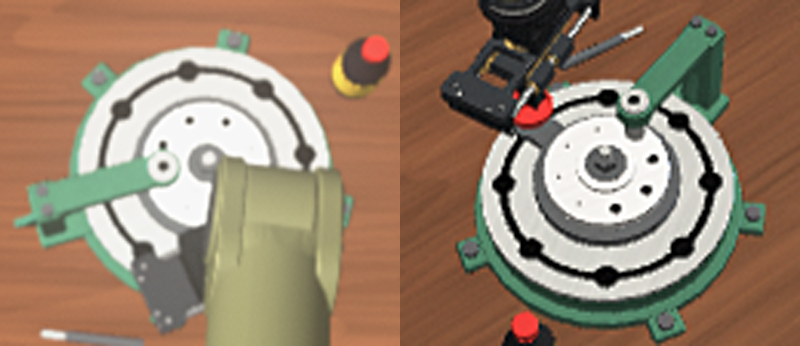

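Flange holes show the table at ~42° (knob lags the tip by ~2.5°); everything else is in place. Push ~5 mm more and re-measure.

Request:
servo_tool([
  [[0.002,-0.008,0,0,0,0,0],[0.004,-0.016,0,0,0,0,0],[0.004,-0.016,0,0,0,0,0],[0.004,-0.016,0,0,0,0,0]],
])

```text
time_s: 5.62
tool_pos: [0.4585, -0.0909, 0.0936]
tool_rot: [179.8, -0.3, 25.0]
force: [0.5, -0.0, 11.7]
grip_width: 0.0002
grasp_force: 5.7
```

```bash
cat > ang.py <<'E'
import sys
from h import *
A=np.array([.569,-.0767])
c=dict(np.load("scene"+sys.argv[1]+".npz"))
k=(c["frame"].max(2)<110).astype(np.uint8);nn,_,st,ce=cv2.connectedComponentsWithStats(k)
for s,q in zip(st[1:],ce[1:]):
    if 1<s[4]<20:
        e=ray(c,q,.081)[0,:2]-A
        if .035<np.hypot(*e)<.06:print(np.hypot(*e).round(4),np.degrees(np.arctan2(e[1],e[0])).round(1))
E
python3 look.py 5;python3 ang.py 5
```

```text
5.6167 [ 0.4585 -0.0909  0.0936] [179.79  -0.26  25.02] [ 0.5 -0.  11.7] 0.00018244664936844894
0.0497 63.5
0.0489 17.5
0.0499 -27.3
```

Now ~44.6°, within the catch. Release slowly, checking the force.

Request:
servo_tool([
  [[0,0,-0.01,0,0,0,0],[0,0,-0.02,0,0,0,0],[0,0,-0.03,0,0,0,0],[0,0,-0.03,0,0,0,0],[0,0,-0.03,0,0,0,0]],
])

```text
time_s: 6.13
tool_pos: [0.4585, -0.0909, 0.1024]
tool_rot: [179.8, -0.3, 25.0]
force: [1.2, 0.1, 7.9]
grip_width: 0.0006
grasp_force: 4.3
```

Still 7.9 N at 8 mm down: the plunger is rising into the hole. Lift off.

Request:
servo_tool([
  [[0,0,-0.01,0,0,0,0],[0,0,-0.02,0,0,0,0],[0,0,-0.03,0,0,0,0],[0,0,-0.05,0,0,0,0],[0,0,-0.1,0,0,0,0],[0,0,-0.2,0,0,0,0],[0,0,-0.32,0,0,0,0],[0,0,-0.45,0,0,0,0],[0,0,-0.58,0,0,0,0],[0,0,-0.65,0,0,0,0],[0,0,-0.65,0,0,0,0],[0,0,-0.65,0,0,0,0]],
])

```text
time_s: 7.13
tool_pos: [0.4557, -0.0908, 0.296]
tool_rot: [179.9, -0.0, 25.0]
force: [0.1, 0.5, -1.0]
grip_width: -0.0
grasp_force: 0.0
```

```bash
python3 look.py 6;python3 ang.py 6; python3 - <<'E'
from h import *
c=dict(np.load("scene6.npz"));p,w=red(c,(225,260,195,240),.11);(u,v),r=cv2.minEnclosingCircle(p.astype(np.float32))
print(u,v,r,ray(c,(u,v),.112),c["depth"][int(v),int(u)])
d=R.from_euler("xyz",c["rotation"],degrees=True).as_matrix()@[(u-c["cx"])/c["fx"],(v-c["cy"])/c["fy"],1]
print("knob by depth",c["origin"]+d*c["depth"][int(v),int(u)])
E
```

```text
7.1333 [ 0.4557 -0.0908  0.296 ] [ 1.7994e+02 -2.0000e-02  2.5000e+01] [ 0.1  0.5 -1. ] -4.67295780826961e-05
0.0497 63.5
0.0493 16.8
0.0499 -27.3
242.2941131591797 209.4705810546875 7.72034215927124 [[ 0.46216157 -0.09753632  0.112     ]] 1.3178852
knob by depth [ 0.45884847 -0.09589951  0.10685507]
```

View pics/l6.png

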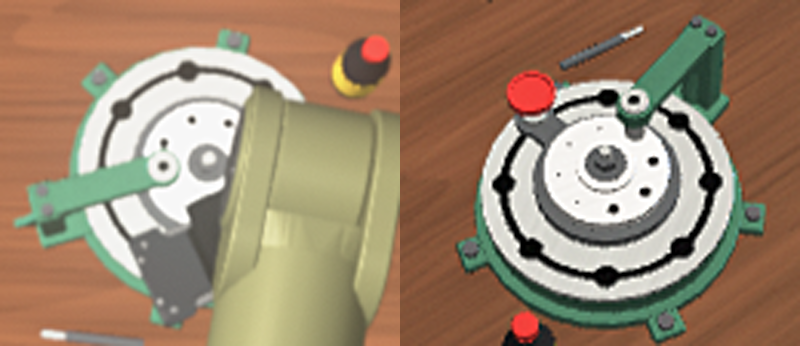

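The knob stands up (scene crop 530,92, grey stem visible), 45° on, oil bottle and punch untouched. Check the height against the start picture, and hand in if equal.

```bash
python3 - <<'E'
from h import *
from cell import env
z=[]
for i,b in(("0",(215,250,215,250)),("6",(225,260,195,240))):
    c=dict(np.load(f"scene{i}.npz"));p,w=red(c,b,.11);(u,v),r=cv2.minEnclosingCircle(p.astype(np.float32))
    u,v=int(round(u)),int(round(v));D=np.median(c["depth"][v-1:v+2,u-1:u+2])
    d=R.from_euler("xyz",c["rotation"],degrees=True).as_matrix()@[(u-c["cx"])/c["fx"],(v-c["cy"])/c["fy"],1]
    z.append((c["origin"]+d*D)[2])
print(z)
if abs(z[0]-z[1])<.004: print(env.sign_off())
E
```

```text
[np.float64(0.10981131579609094), np.float64(0.10802449957209892)]
the job is handed in; nothing more can be done
None
```

The jig is indexed one hole clockwise and handed in: the table turned about 45°, the plunger sprang back up to within 2 mm of its start height in the next hole, and the robot lifted clear at about 7 s.

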